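Set up the inspection backing screen on its side stand

ROBOT

A 7-joint arm with a two-finger parallel gripper is mounted at the origin on the work surface. World frame = base frame: x ahead of the robot, y to its left, z up, the work surface at z = 0. Lengths are in m, angles in rad, forces in N, time in s.
With the tool pointing down it reaches from about 0.4 to 0.85 m from the base axis. Payload 4.5 kg.
Tool frame: the origin (TCP) lies between the finger pads; the fingertips stand 25 mm ahead of it and the grasp point (between the pads) lies 6 mm ahead of it; y points along the fingers, x is the direction in which the jaws open and shut, and the axes are right-handed (so a half turn about y gives the same grasp; the last joint's range is limited). The gripper opens to 85 mm and grips with 20 to 120 N. Pads are 22 mm wide; open, the fingers measure 114 mm over their backs; the gripper's body (76 mm by 85 mm) begins 54 mm behind the grasp point. The pads swing forward as they close: fully open they stand 13 mm farther back than shut.
Start: joints at [1.371, 0.689, -0.195, 1.565, 0.157, 0.902, -0.215], TCP at [0.145, -0.608, 0.256] pointing down, gripper open.
Joint ranges: [-3.01, 3.01], [-0.46, 2.08], [-1.47, 1.51], [0.13, 2.56], [-1, 4.14], [0.04, 2.09], [-2.66, 2.66]. Speed limits (rad/s): [2.57, 2.57, 3.14, 3.14, 3.14, 3.14, 3.14].

INTERFACE

Orientations are given as a unit quaternion [x, y, z, w].
In Python, from workcell import ctrl, camera, camera_model, close_job gives the robot as it stands.
- The arm moves only by the shell command python3 -m handwheel 'ROWS' [FORCE]. ROWS is JSON, one flat list of numbers, 7 for each row, row after row: the finger opening in mm, from 0 to 85.4, then the shift along the tool's x, y, z in mm, then the turn, a rotation vector about the tool's x, y, z in degrees. A call has 1 to 20 rows; each row is the pose to reach, as a shift and turn from the pose commanded when the call began, along the tool's axes at that moment; what a row does not reach only later rows make up. A row lasts 1/8 s, in which the tool goes at most 62.5 mm and 10.7 degrees, less where a joint would pass 70% of its speed; a pose out of reach is approached as far as the arm can. A call with a gripper value outside its range is refused whole. The fingers move at their own pace and stop on an object; FORCE is the grip in N (left out, the last holds). Time passes only in rows, so rows that repeat a pose let the fingers close. It gives the time, the measured TCP pose, the force and the opening at its end, in the units of the state.
- ctrl.observe(): the state, without advancing time (a new reading comes with each control period).
- camera(name): name is "scene" or "side" or "wrist"; returns the picture (420x560x3 uint8, red, green, blue); there is no depth.
- camera_model(name): a dict with "intrinsics" (3x3 intrinsics, pixels), "extrinsics" (4x4, takes a point from camera to world coordinates); the wrist camera has in their place "tool_from_camera" (4x4, takes a point from camera to tool coordinates, whose origin is the TCP and whose axes are the tool frame's). Camera axes: x right, y down, z forward; pixel columns grow to the right and rows downward; lengths in m; the calibration is good to about 2 mm. A picture is of the moment at which its call begins: read the wrist's pose just before it. camera_model takes no time and is no camera call.
- close_job(): hands the job in, once; it reports no verdict.
The state is a dict: "t": time; "q": joint angles; "dq": joint speeds; "effort": joint torques, N m; "eef_pos": TCP position; "ee_rot": TCP orientation; "wrist_force": force on the tool from outside, world axes, zero at the start; "wrist_torque": the same for the moment, N m; "grip_width": opening from 0.0 (shut) to 1.0 (fully open).
Only numpy, scipy, OpenCV 4.12 (cv2) and the standard library are available. Lean on these libraries where they do the work, as an engineer would, in place of code of your own. Each camera call takes 0.05 s, during which the arm holds its last target. There are 200 camera calls.

TASK

The backing screen is leaning against the ultrasonic bath with its side stand folded up. With the screen still leaning there, gently press the stand's leg down until its spring takes it over centre and it snaps fully down. Then take the screen by its carrying handle, stand it upright on its foot rail where it is, off the bath and off its stand, and finish while still holding it upright, since let go it would tip; leave the bottles and the vial rack undisturbed.

Things in the scene. Friction and masses are not known exactly. Their poses are not given: they have to be found in the camera images.
- screen: Backing screen: flat aluminium frame 300 long, 12 thick, 195 mm high to its top rail, about 0.8 kg, loose, one face white, one black with the side stand. Origin: centre of the underside of its 12 mm wide foot rail. x runs along the foot rail, z up the screen to the handle, +y out of the white face. At first it leans about 20 degrees to its +y side on the bath, pivoting on the foot rail's +y edge.
- handle (a point): Centre of the carrying handle: a round bar 16 mm thick, straight for 116 mm along the screen's x axis between its two posts, in the screen's plane, 255 mm above the underside of the foot rail; 52 mm free height between the bar and the top rail.
- foot (a point): Centre of the underside of the foot rail (the screen's origin); at bench height when the screen stands on the bench.
- hub (a point): Pivot of the side stand on the black face, in the screen's frame at x = -70, y = -36, z = +150 mm. The stand turns about the screen's y axis here.
- press (a point): Place to press the leg: on its centre line 124 mm from the hub, on the rubber toe (18 mm thick). Folded, it lies at x = +47, y = -74, z = +160 mm in the screen's frame; on flipping it moves on a circle of 118 mm radius round the hub's axis, at constant own y, down and back to the hub's end.
- toe (a point): Centre of the round end (9 mm radius) of the leg's rubber toe, 139 mm from the hub. With the stand down and the screen upright the toe's underside hangs about 9 mm over the bench, 79 mm out from the screen's middle plane; let go, the screen leans about 8 degrees until the toe lands.
- leg: The leg of the side stand: a straight steel bar 12 mm thick and 139 mm long with a rubber toe 18 mm thick on its last 26 mm, splayed 18 degrees outward from the black face. Its origin is at the hub.
- stand (a joint): Turn of the side stand: 0 = folded (leg along the screen's +x, rising 5 degrees), 1.80 rad = fully down on its stop (8 degrees past square to the foot rail). A spring holds it at either end; centre is at 0.90 rad, and beyond it the spring snaps it down by itself. Pressing at the press point takes about 3 N, falling to nothing at the centre.
- bath: The ultrasonic cleaning bath the screen leans on: a fixed stainless steel box 240 x 140 mm and 175 mm high (lid handle up to 205 mm), long side along its own x axis. Origin: centre of its underside.
- bottle0: A capped glass bottle, 58 mm across, 125 mm high, standing on the bench; not to be disturbed. Origin: centre of its underside.
- bottle1: A second bottle of the same kind, not to be disturbed. Origin: centre of its underside.
- vial_rack: A white rack 160 x 75 x 30 mm with small vials up to 50 mm high, not to be disturbed. Origin: centre of its underside.

How it is judged:
By the outcome, as a careful person would: the job done as asked, in the order asked, and still so for the second after the job is handed in, while the arm keeps its last pose, push and grip.
It also fails if it takes over 54 s, if anything falls off the work surface, if the arm or the gripper's body presses on something with over 40 N, if the wrist force passes 120 N, or if a joint passes its speed limit or range.

## Working session

There is one attempt and no reset: what is moved stays moved. The work goes in short steps, Python scripts to look and compute and a shell command to move; the robot and the scene stay as the last step left them, time stands still between calls to the robot, and variables do not carry over. Pictures are saved under pics/ and viewed, about 8 in all and at most 12, crops included, and the job is handed in when it is done.

```bash
ls; mkdir -p pics; python3 - <<'E'
from workcell import ctrl,camera,camera_model
import cv2,json
s=ctrl.observe();print({k:s[k] for k in('t','eef_pos','ee_rot','wrist_force','grip_width')})
for n in('scene','side'):
    cv2.imwrite(f'pics/{n}0.png',cv2.cvtColor(camera(n),cv2.COLOR_RGB2BGR)); m=camera_model(n);print(n,m)
print(camera_model('wrist'))
E
```

```text
pics
{'t': 0.0, 'eef_pos': array([ 0.14461221, -0.60741224,  0.25550021]), 'ee_rot': array([-0.55455224,  0.4387925 , -0.43771294,  0.55528401]), 'wrist_force': array([0.1097194 , 0.20807092, 0.79485776]), 'grip_width': 1.00332820729553}
scene {'intrinsics': array([[385.7322413 ,   0.        , 279.92827781],
       [  0.        , 385.7322413 , 209.03076911],
       [  0.        ,   0.        ,   1.        ]]), 'extrinsics': array([[ 0.4124721 ,  0.77654834, -0.47627665,  0.94261885],
       [ 0.91090558, -0.35781199,  0.20547896, -0.24209277],
       [-0.01085316, -0.51859739, -0.85494968,  0.84845778],
       [ 0.        ,  0.        ,  0.        ,  1.        ]])}
side {'intrinsics': array([[434.44287056,   0.        , 281.50732067],
       [  0.        , 434.44287056, 204.66059682],
       [  0.        ,   0.        ,   1.        ]]), 'extrinsics': array([[ 0.89794753, -0.30515961,  0.31712434,  0.26450531],
       [-0.44003403, -0.60981238,  0.65916532, -0.64903621],
       [-0.00776428, -0.73144137, -0.68186013,  0.76858174],
       [ 0.        ,  0.        ,  0.        ,  1.        ]])}
{'intrinsics': array([[355.40373082,   0.        , 281.92877328],
       [  0.        , 355.40373082, 215.68082825],
       [  0.        ,   0.        ,   1.        ]]), 'tool_from_camera': array([[ 9.99999906e-01,  4.31144494e-04, -3.73336984e-05,
         1.12148110e-03],
       [ 1.56231529e-04, -2.79216474e-01,  9.60228169e-01,
        -1.17156085e-01],
       [ 4.03572904e-04, -9.60228085e-01, -2.79216515e-01,
         7.04973926e-02],
       [ 0.00000000e+00,  0.00000000e+00,  0.00000000e+00,
         1.00000000e+00]])}
```

View pics/scene0.png

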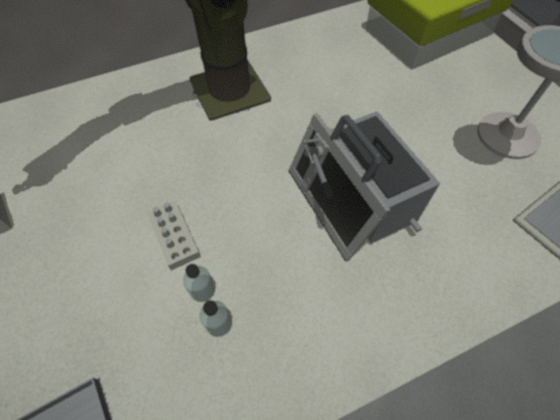

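View pics/side0.png

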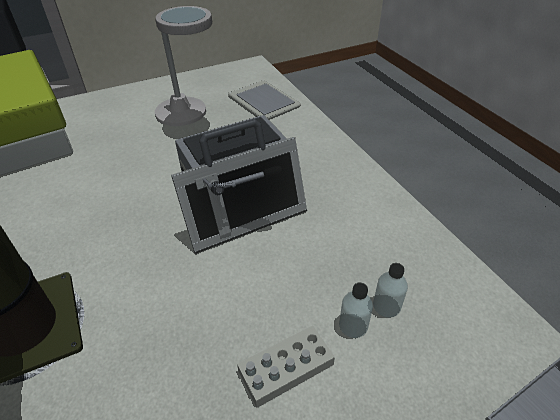

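The scene view shows the leaning screen at about (340,190) with the bath behind it, bottles at (198,283) and (214,317), and the rack at (175,235). In the side view the screen's foot rail runs (195,250)–(306,210), with the hub near (215,187). I'll enlarge both to get accurate corners.

```bash
python3 - <<'E'
import cv2,numpy as np
def crop(f,x,y,w,h):
    a=cv2.imread(f)[y:y+h,x:x+w]; a=cv2.resize(a,None,fx=4,fy=4,interpolation=cv2.INTER_CUBIC)
    a=cv2.convertScaleAbs(a,alpha=1.3,beta=10)
    for i in range(0,w,20):
        cv2.putText(a,str(x+i),(i*4,10),0,.35,(0,0,255)); a[::8,i*4]=(0,0,255)
    for i in range(0,h,20):
        cv2.putText(a,str(y+i),(0,i*4),0,.35,(0,0,255)); a[i*4,::8]=(0,0,255)
    return a
cv2.imwrite('pics/sc.png',crop('pics/scene0.png',280,110,170,150))
cv2.imwrite('pics/si.png',crop('pics/side0.png',160,110,160,145))
E
```

```text
(no output)
```

View pics/sc.png

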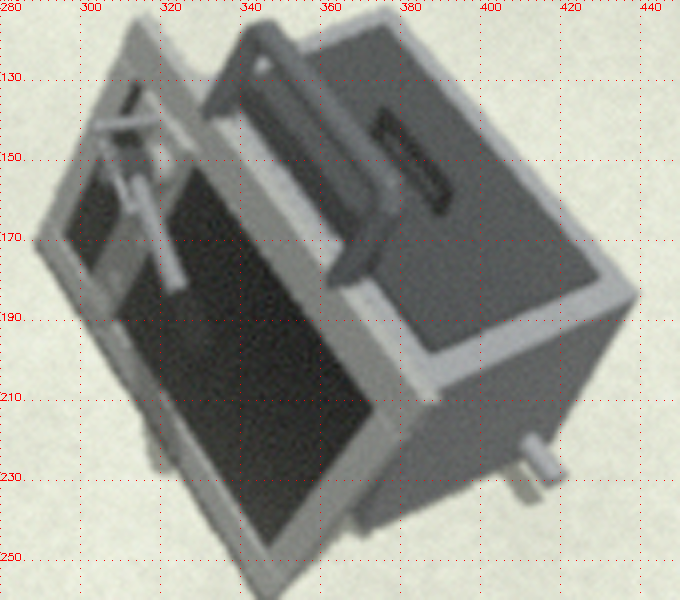

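View pics/si.png

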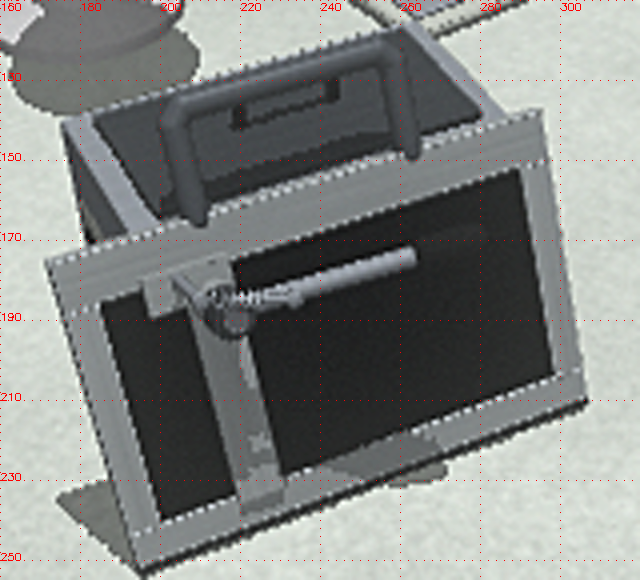

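```bash
cat > h.py <<'E'
import numpy as np
from scipy.spatial.transform import Rotation as R
from workcell import ctrl,camera,camera_model
def ray(n,p,T=None):
    m=camera_model(n); E=m['extrinsics'] if T is None else T@m['tool_from_camera']
    d=E[:3,:3]@np.linalg.solve(m['intrinsics'],[*p,1]); return E[:3,3],d/np.linalg.norm(d)
def tri(*rays):
    A=sum(np.eye(3)-np.outer(d,d) for o,d in rays); b=sum((np.eye(3)-np.outer(d,d))@o for o,d in rays)
    X=np.linalg.solve(A,b); return X,[1e3*np.linalg.norm((np.eye(3)-np.outer(d,d))@(X-o)) for o,d in rays]
def plane(r,z): o,d=r; return o+d*(z-o[2])/d[2]
def proj(n,X,T=None):
    m=camera_model(n); E=m['extrinsics'] if T is None else T@m['tool_from_camera']
    c=m['intrinsics']@(np.linalg.inv(E)@[*X,1])[:3]; return c[:2]/c[2]
def kabsch(A,B):
    a,b=A.mean(0),B.mean(0); r,_=R.align_vectors(B-b,A-a); return r.as_matrix(),b-r.as_matrix()@a
E
python3 - <<'E'
from h import *
S=lambda x,y:(280+x/4,110+y/4)
D=lambda x,y:(160+x/4,110+y/4)
P={'BL':((-150,-6,0),S(35,243),D(143,572)),'BR':((150,-6,0),S(265,600),D(586,403)),
'TL':((-150,-6,195),S(137,18),D(46,265)),'TR':((150,-6,195),S(435,405),D(545,122)),
'HL':((-58,0,263),S(262,20),D(180,100)),'HR':((58,0,263),S(402,185),D(385,43)),
'hub':(None,S(125,160),D(232,315)),'steelend':(None,S(178,288),D(415,258))}
B={}
for k,(a,s,d) in P.items():
    X,e=tri(ray('scene',s),ray('side',d)); B[k]=X; print(k,X.round(4),np.round(e,1))
ks=['BL','BR','TL','TR']
A=np.array([P[k][0] for k in ks])/1e3
M,t=kabsch(A,np.array([B[k] for k in ks])); print(M.round(3),t.round(4))
for k in ks: print(k,1e3*(M@np.array(P[k][0])/1e3+t-B[k]))
for k in('HL','HR','hub','steelend'): print(k,(1e3*M.T@(B[k]-t)).round(1))
print('lean',np.degrees(np.arccos(M[2,2])),'yaw',np.degrees(np.arctan2(M[1,0],M[0,0])))
for n,p,z in(('b0',(198,283),.06),('b1',(214,317),.06),('rack',(175,235),.03)): print(n,plane(ray('scene',p),z).round(3))
s=ctrl.observe();print(R.from_quat(s['ee_rot']).as_matrix().round(3))
E
```

```text
BL [0.3708 0.033  0.003 ] [0.4 0.4]
BR [0.667  0.0441 0.0029] [1.6 1.6]
TL [0.3665 0.1005 0.1829] [1. 1.]
TR [0.6685 0.1127 0.1775] [4.1 4.1]
HL [0.4559 0.1232 0.2493] [1.8 1.8]
HR [0.5792 0.134  0.2437] [2. 2.]
hub [0.4472 0.0513 0.1589] [3.7 3.7]
steelend [0.5478 0.0314 0.175 ] [2.5 2.5]
[[ 0.999 -0.04  -0.006]
 [ 0.039  0.933  0.359]
 [-0.009 -0.359  0.933]] [ 0.5185  0.0432 -0.0016]
BL [-1.91592651 -1.24372617 -1.15914935]
BR [ 1.62840996 -0.61606363 -3.64733862]
TL [1.26086155 1.14373731 0.9714284 ]
TR [-0.97334499  0.71605249  3.83505957]
HL [-61.6 -12.8 263.2]
HR [ 62.   -5.6 261.1]
hub [-72.3 -47.2 153.1]
steelend [ 27.3 -75.4 160.4]
lean 21.015398933989 yaw 2.2433020425875365
b0 [ 0.599 -0.289  0.06 ]
b1 [ 0.682 -0.282  0.06 ]
rack [ 0.448 -0.303  0.03 ]
[[ 0.232 -0.     0.973]
 [-0.973  0.002  0.232]
 [-0.002 -1.    -0.   ]]
```

```bash
cat >> h.py <<'E'
def scr(lean=20.,t=(0.5185,0.0435,0.002),yaw=2.2):
    return R.from_euler('ZX',[yaw,-lean],degrees=True).as_matrix(),np.array(t)
def down(yaw=2.2,tilt=0):  # tool z along screen x, tool y against screen z
    S=R.from_euler('ZX',[yaw,-tilt],degrees=True).as_matrix()
    return np.c_[-S[:,1],-S[:,2],S[:,0]]
def state():
    s=ctrl.observe(); return np.array(s['eef_pos']),R.from_quat(s['ee_rot']).as_matrix(),s
def rel(P,Rt,p0=None,R0=None):
    p,r,_=state(); p=p if p0 is None else p0; r=r if R0 is None else R0
    return (1e3*r.T@(P-p)).round(1),np.degrees(R.from_matrix(r.T@Rt).as_rotvec()).round(2)
E
python3 - <<'E'
from h import *
M,t=scr(); w=lambda x,y,z:M@(np.array([x,y,z])/1e3)+t
print('press',w(47,-74,160),'handle',w(0,0,255))
P=w(47,-74,160)+[0,0,.110]
print(rel(np.array([.3,-.4,.33]),down()), rel(P,down()))
E
```

```text
press [0.56603404 0.03050112 0.17766031] handle [0.515152   0.13065085 0.24162162]
(array([-165.9,  -74.2,  199.2]), array([ 1.00e-02,  1.12e+01, -9.00e-02])) (array([-523. ,  -31.3,  557.8]), array([ 1.00e-02,  1.12e+01, -9.00e-02]))
```

```bash
python3 -m handwheel '[0,-25,-30,30,0,1,0, 0,-60,-60,70,0,2,0, 0,-100,-74,110,0,3,0, 0,-135,-74,155,0,5,0, 0,-170,-74,200,0,6,0, 0,-205,-74,240,0,8,0, 0,-240,-74,275,0,9,0, 0,-275,-74,310,0,10,0, 0,-310,-74,345,0,11.2,0, 0,-345,-74,380,0,11.2,0, 0,-380,-70,415,0,11.2,0, 0,-415,-60,450,0,11.2,0, 0,-450,-50,485,0,11.2,0, 0,-485,-40,520,0,11.2,0, 0,-510,-31,545,0,11.2,0, 0,-523,-31,558,0,11.2,0, 0,-523,-31,558,0,11.2,0, 0,-523,-31,558,0,11.2,0, 0,-523,-31,558,0,11.2,0]' 20
python3 - <<'E'
from h import *
import cv2
p,r,s=state();print(p,r.round(3),s['t'],s['wrist_force'])
T=np.eye(4);T[:3,:3]=r;T[:3,3]=p
M,t=scr(); w=lambda x,y,z:M@(np.array([x,y,z])/1e3)+t
im=cv2.cvtColor(camera('wrist'),cv2.COLOR_RGB2BGR); im=cv2.convertScaleAbs(im,alpha=1.5,beta=20)
for q in [(47,-74,160),(62,-79,161.5),(-70,-36,150),(-58,0,255),(58,0,255),(150,-6,195),(-150,-6,195)]:
    a=proj('wrist',w(*q),T);print(q,a.round(1)); cv2.drawMarker(im,tuple(int(v) for v in a.round()),(0,0,255),0,10)
cv2.imwrite('pics/w1.png',im)
E
```

```text
t: 2.48
eef_pos: [0.5661, 0.0281, 0.2877]
ee_rot: [0.509, -0.491, 0.491, -0.509]
wrist_force: [-0.5, 0.0, -0.3]
grip_width: 0.001
[0.56605195 0.02811416 0.28766749] [[ 0.036  0.     0.999]
 [-0.999 -0.001  0.036]
 [ 0.001 -1.     0.   ]] 2.475 [-0.48148505  0.0116311  -0.33195802]
(47, -74, 160) [276.4 222.3]
(62, -79, 161.5) [282.7 201.6]
(-70, -36, 150) [238.5 350.3]
(-58, 0, 255) [ 99.8 428.8]
(58, 0, 255) [ 65.3 240.2]
(150, -6, 195) [140.   52.8]
(-150, -6, 195) [182.8 461.9]
```

View pics/w1.png

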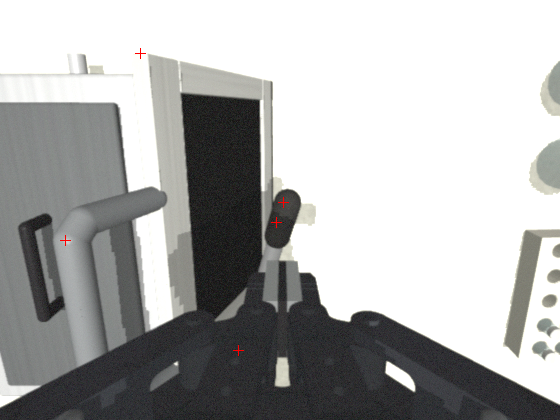

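The wrist view shows the dark rubber toe from (287,195) to (278,240), 5–6 px right of my prediction, so the screen sits about 3 mm further toward -y. The tool is over the press point, so I'll go down to first contact.

```bash
python3 -m handwheel '[0,1,20,1,0,0,0, 0,1,40,3,0,0,0, 0,1,55,3,0,0,0, 0,1,62,3,0,0,0, 0,1,66,3,0,0,0, 0,1,70,3,0,0,0, 0,1,73,3,0,0,0, 0,2,76,3,0,0,0, 0,2,78,3,0,0,0, 0,3,80,4,0,0,0, 0,3,80,4,0,0,0]'
python3 - <<'E'
from h import *
import cv2
p,r,s=state();print(p,s['t'],s['wrist_force'])
a=camera('side')[110:260,160:360]; cv2.imwrite('pics/s1.png',cv2.convertScaleAbs(cv2.cvtColor(cv2.resize(a,None,fx=4,fy=4,interpolation=2),cv2.COLOR_RGB2BGR),alpha=1.8,beta=20))
E
```

```text
t: 3.9
eef_pos: [0.5706, 0.0269, 0.2072]
ee_rot: [0.509, -0.49, 0.49, -0.509]
wrist_force: [-0.9, -1.2, 2.4]
grip_width: 0.002
[0.5706491  0.02691461 0.20719287] 3.9 [-0.85920107 -1.16385641  2.37223213]
```

View pics/s1.png

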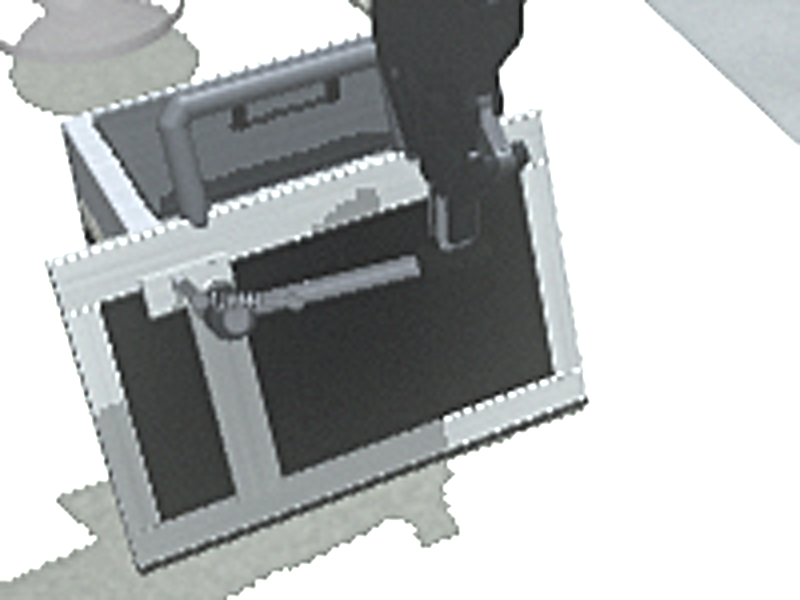

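Contact shows about 2.5 N, and the toe is under the fingertip at (455,245) in the crop. The screen hasn't moved. I'll press on along the arc.

```bash
python3 -m handwheel '[0,2,6,0,0,0,0, 0,4,12,1,0,0,0, 0,6,18,1,0,0,0, 0,8,24,1,0,0,0, 0,10,30,1,0,0,0, 0,12,36,1,0,0,0, 0,14,42,1,0,0,0, 0,16,48,1,0,0,0, 0,18,53,1,0,0,0, 0,20,59,-2,0,0,0, 0,22,65,-5,0,0,0, 0,24,70,-8,0,0,0]'
python3 -m handwheel '[0,2,5,-4,0,0,0, 0,4,10,-8,0,0,0, 0,6,15,-12,0,0,0]'
python3 - <<'E'
from h import *
import cv2
p,r,s=state();print(p,s['t'],s['wrist_force'])
a=camera('side')[110:260,160:360]; cv2.imwrite('pics/s2.png',cv2.convertScaleAbs(cv2.cvtColor(cv2.resize(a,None,fx=4,fy=4,interpolation=2),cv2.COLOR_RGB2BGR),alpha=1.8,beta=20))
E
```

```text
t: 5.45
eef_pos: [0.5634, 0.0028, 0.1369]
ee_rot: [-0.509, 0.49, -0.49, 0.51]
wrist_force: [-0.3, 0.5, 0.3]
grip_width: -0.001
t: 5.82
eef_pos: [0.5512, -0.0037, 0.1219]
ee_rot: [0.51, -0.49, 0.49, -0.509]
wrist_force: [-0.3, 1.4, -0.7]
grip_width: -0.002
[ 0.55121273 -0.00373286  0.12190078] 5.825 [-0.34264801  1.4002778  -0.69265951]
```

View pics/s2.png

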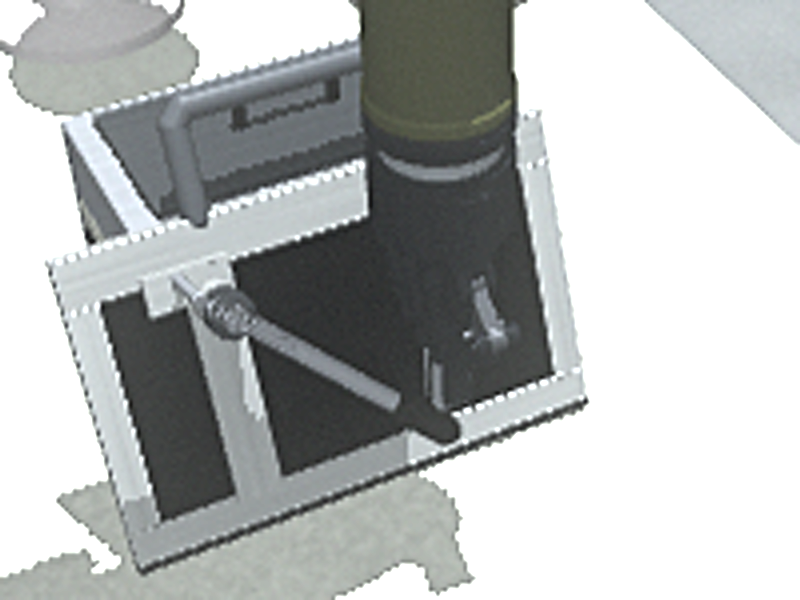

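The leg is about 40° below level and the toe is under the finger at (430,415). The screen still hasn't moved. I'll carry on past centre.

```bash
python3 -m handwheel '[0,1,4,-4,0,0,0, 0,3,8,-7,0,0,0, 0,4,12,-11,0,0,0, 0,5,15,-14,0,0,0, 0,6,18,-17,0,0,0, 0,6,18,-17,0,0,0, 0,6,18,-17,0,0,0]'
python3 - <<'E'
from h import *
import cv2
p,r,s=state();print(p,s['t'],s['wrist_force'])
a=camera('side')[110:260,160:360]; cv2.imwrite('pics/s3.png',cv2.convertScaleAbs(cv2.cvtColor(cv2.resize(a,None,fx=4,fy=4,interpolation=2),cv2.COLOR_RGB2BGR),alpha=1.8,beta=20))
E
```

```text
t: 6.75
eef_pos: [0.5352, -0.0101, 0.1044]
ee_rot: [-0.509, 0.49, -0.49, 0.51]
wrist_force: [0.5, -0.4, -0.2]
grip_width: 0.001
[ 0.53523284 -0.01012642  0.1043806 ] 6.75 [ 0.47187001 -0.35605653 -0.16456126]
```

View pics/s3.png

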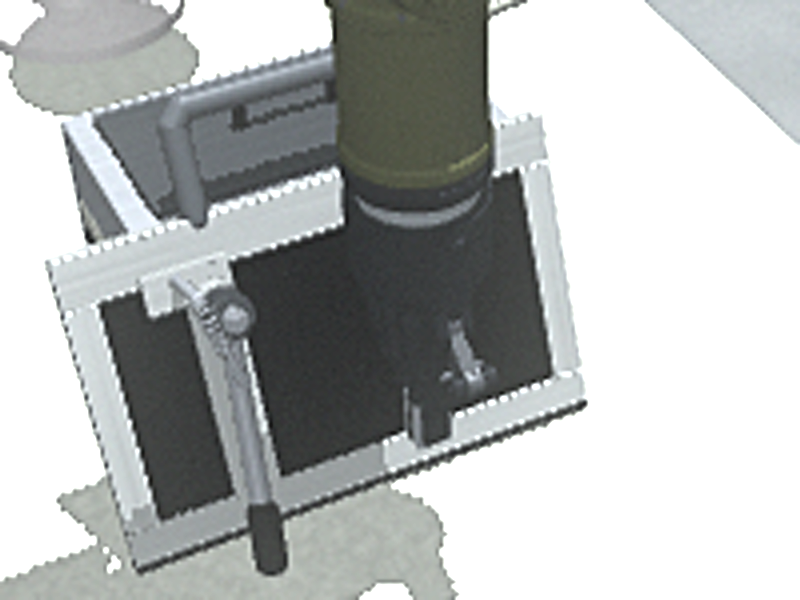

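The stand has snapped down, with the toe at (268,550) in the crop, and the screen is unmoved. Next I'll retract and move above the handle with the tool tilted to match the screen.

```bash
python3 - <<'E'
from h import *
M,t=scr(19.5,(.5185,.041,.002)); H=M@[0,0,.255]+t; print(H)
Rt=down(2.2,19.5); print(rel(H-Rt[:,1]*.10,Rt))
p,r,s=state();print(rel(p+[0,0,.2],r))
E
```

```text
[0.5152324  0.12605801 0.24237358]
(array([-170.2, -232.2,  -14.7]), array([-3.00e-02, -1.00e-02, -1.95e+01]))
(array([-0.e+00, -2.e+02,  1.e-01]), array([0., 0., 0.]))
```

```bash
python3 -m handwheel '[0,8,-20,0,0,0,0, 0,8,-50,0,0,0,0, 0,8,-90,0,0,0,0, 0,5,-130,0,0,0,0, 0,0,-170,0,0,0,0, 0,0,-205,0,0,0,0, 20,-10,-228,0,0,0,0, 45,-30,-235,-4,0,0,-3, 45,-55,-235,-8,0,0,-6, 45,-85,-235,-12,0,0,-10, 45,-115,-232,-15,0,0,-14, 45,-145,-232,-15,0,0,-18, 45,-163,-232,-15,0,0,-19.5, 45,-170,-232,-15,0,0,-19.5, 45,-170,-232,-15,0,0,-19.5, 45,-170,-232,-15,0,0,-19.5, 45,-170,-232,-15,0,0,-19.5]'
python3 - <<'E'
from h import *
import cv2
p,r,s=state();print(p,r.round(3),s['t'],s['wrist_force'])
T=np.eye(4);T[:3,:3]=r;T[:3,3]=p
M,t=scr(19.5,(.5185,.041,.002)); w=lambda x,y,z:M@(np.array([x,y,z])/1e3)+t
im=cv2.cvtColor(camera('wrist'),cv2.COLOR_RGB2BGR); im=cv2.convertScaleAbs(im,alpha=1.5,beta=20)
for q in [(0,0,255),(-58,0,255),(58,0,255),(150,-6,195),(-150,-6,195),(150,6,195)]:
    a=proj('wrist',w(*q),T);print(q,a.round(1)); cv2.drawMarker(im,tuple(int(v) for v in a.round()),(0,0,255),0,10)
cv2.imwrite('pics/w2.png',im)
E
```

```text
t: 8.93
eef_pos: [0.5137, 0.1577, 0.3365]
ee_rot: [0.585, -0.397, 0.57, -0.418]
wrist_force: [0.6, -0.4, -0.6]
grip_width: 0.525
[0.51365789 0.15769398 0.33652837] [[ 0.034  0.012  0.999]
 [-0.942 -0.334  0.036]
 [ 0.334 -0.942  0.   ]] 8.925 [ 0.59603932 -0.40551295 -0.64775965]
(0, 0, 255) [277.9 227. ]
(-58, 0, 255) [278.3 307.5]
(58, 0, 255) [277.4 134. ]
(150, -6, 195) [286.5  -9.1]
(-150, -6, 195) [285.9 361.9]
(150, 6, 195) [268.9  -9.1]
```

View pics/w2.png

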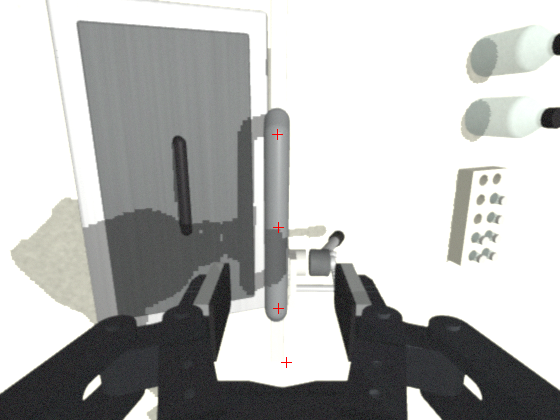

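The handle bar lies vertically in the picture at column 277, rows 110–320, centred between the jaws (prediction 278). I'll advance and grip.

```bash
python3 -m handwheel '[45,0,20,2,0,0,0, 45,0,45,2,0,0,0, 45,0,65,2,0,0,0, 45,0,80,2,0,0,0, 45,0,90,2,0,0,0, 45,0,94,2,0,0,0, 45,0,94,2,0,0,0, 30,0,94,2,0,0,0, 20,0,94,2,0,0,0, 12,0,94,2,0,0,0, 10,0,94,2,0,0,0, 10,0,94,2,0,0,0, 10,0,94,2,0,0,0, 10,0,94,2,0,0,0]' 60
python3 - <<'E'
from h import *
p,r,s=state();print(p,r.round(3),s['t'],s['wrist_force'],s['wrist_torque'],s['grip_width'])
M,t=scr(19.5,(.5185,.041,.002))
print('grasp',p+r[:,1]*.006, 'in screen',1e3*M.T@(p+r[:,1]*.006-t))
E
```

```text
t: 10.72
eef_pos: [0.5169, 0.1284, 0.2481]
ee_rot: [0.585, -0.397, 0.57, -0.42]
wrist_force: [-0.6, 3.4, 4.3]
grip_width: 0.168
[0.51694938 0.12842223 0.24809097] [[ 0.036  0.014  0.999]
 [-0.942 -0.333  0.039]
 [ 0.333 -0.943  0.001]] 10.725 [-0.59872074  3.3665386   4.31941204] [ 0.44007863  0.13070417 -0.18895104] 0.16809893321406758
grasp [0.51703249 0.12642606 0.24243337] in screen [  1.81288646   0.26159441 255.15606158]
```

```bash
python3 - <<'E'
import numpy as np
for a in np.r_[1,2.5,4,5.5,7,8.5,10,11.5,13,14.5,16,17.5,18.5,19.5]:
    c,s=np.cos(np.radians(a)),np.sin(np.radians(a)); x,y=5.7,-261.2
    print(a,round(c*x-s*y-x,1),round(s*x+c*y-y,1))
E
```

```text
1.0 4.6 0.1
2.5 11.4 0.5
4.0 18.2 1.0
5.5 25.0 1.7
7.0 31.8 2.6
8.5 38.5 3.7
10.0 45.3 5.0
11.5 52.0 6.4
13.0 58.6 8.0
14.5 65.2 9.7
16.0 71.8 11.7
17.5 78.3 13.8
18.5 82.6 15.3
19.5 86.9 16.9
```

```bash
python3 -m handwheel '[10,4.6,-0.3,0,0,0,1, 10,11.4,0,0,0,0,2.5, 10,18.2,0.5,0,0,0,4, 10,25,1.2,0,0,0,5.5, 10,31.8,2.1,0,0,0,7, 10,38.5,3.2,0,0,0,8.5, 10,45.3,4.5,0,0,0,10, 10,45.3,4.5,0,0,0,10]'
python3 - <<'E'
from h import *
p,r,s=state();print(p,s['t'],s['wrist_force'],s['wrist_torque'],s['grip_width'],'tilt',np.degrees(np.arctan2(-r[1,1],-r[2,1])))
E
```

```text
t: 11.72
eef_pos: [0.5182, 0.0821, 0.2587]
ee_rot: [0.548, -0.447, 0.531, -0.466]
wrist_force: [-0.5, -0.1, 0.8]
grip_width: 0.163
[0.51820518 0.08205995 0.25865917] 11.725 [-0.48531628 -0.06070693  0.77717999] [ 0.20440211  0.093495   -0.11471363] 0.16295592009104296 tilt 9.511901077141756
```

```bash
python3 -m handwheel '[10,4.6,0.1,0,0,0,1, 10,11.4,0.5,0,0,0,2.5, 10,18.2,1,0,0,0,4, 10,25,1.7,0,0,0,5.5, 10,31.8,2.6,0,0,0,7, 10,38.5,3.7,0,0,0,8.5, 10,43,4.5,0,0,0,9.5, 10,43,4.5,0,0,0,9.5, 10,43,4.5,0,0,0,9.5]'
python3 - <<'E'
from h import *
import cv2
p,r,s=state();print(p,s['t'],s['wrist_force'],s['wrist_torque'],s['grip_width'],'tilt',np.degrees(np.arctan2(-r[1,1],-r[2,1])))
f=lambda n,x,y:cv2.resize(cv2.convertScaleAbs(cv2.cvtColor(camera(n),cv2.COLOR_RGB2BGR)[y:y+160,x:x+130],alpha=1.6,beta=20),None,fx=3,fy=3,interpolation=2)
cv2.imwrite('pics/f1.png',np.hstack([f('scene',275,105),f('side',170,110)]))
E
```

```text
t: 12.85
eef_pos: [0.5194, 0.0409, 0.2609]
ee_rot: [0.51, -0.49, 0.49, -0.509]
wrist_force: [-3.5, -1.3, 1.6]
grip_width: 0.17
[0.51935015 0.04089645 0.26092056] 12.85 [-3.53174454 -1.33435363  1.60811125] [-0.17464696  0.43818308 -0.19975033] 0.16985521743611035 tilt 0.015698886723174838
```

View pics/f1.png

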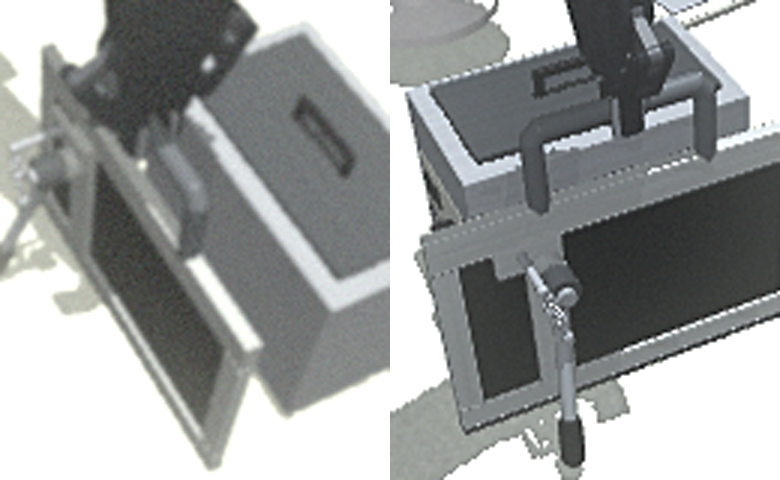

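The screen is upright and clear of the bath. Its lower-left foot corner is still at side pixel (196,254), as at the start, and the stand is down. I'll press lightly to seat the foot, then measure uprightness.

```bash
python3 -m handwheel '[10,0,0.3,0,0,0,0, 10,0,0.6,0,0,0,0, 10,0,0.6,0,0,0,0, 10,0,0.6,0,0,0,0]'
python3 - <<'E'
from h import *
import cv2
p,r,s=state();print(p,s['t'],s['wrist_force'],s['wrist_torque'],s['grip_width'])
def f(n,x,y,w=60,h=45):
    a=cv2.resize(cv2.convertScaleAbs(cv2.cvtColor(camera(n),cv2.COLOR_RGB2BGR)[y:y+h,x:x+w],alpha=1.3,beta=10),None,fx=6,fy=6,interpolation=2)
    for i in range(0,w,10): a[::6,i*6]=(0,0,255);cv2.putText(a,str(x+i),(i*6,10),0,.35,(0,0,255))
    for i in range(0,h,10): a[i*6,::6]=(0,0,255);cv2.putText(a,str(y+i),(0,i*6),0,.35,(0,0,255))
    return a
cv2.imwrite('pics/f2.png',np.vstack([np.hstack([f('scene',325,215,60,50),f('side',265,130,60,50)]),np.hstack([f('scene',270,115,60,50),f('side',170,175,60,50)])]))
M,t=scr(0,(.5185+.0004,.041,0))
for q in[(150,-6,195),(150,6,195),(150,-6,0),(-150,-6,195),(-150,6,195),(-150,-6,0)]:
    X=M@(np.array(q)/1e3)+t; print(q,proj('scene',X).round(1),proj('side',X).round(1))
E
```

```text
t: 13.45
eef_pos: [0.5194, 0.0409, 0.2609]
ee_rot: [0.51, -0.49, 0.49, -0.509]
wrist_force: [-4.8, -1.2, 5.5]
grip_width: 0.168
[0.51939273 0.04087633 0.26088956] 13.45 [-4.83042363 -1.20387177  5.45185818] [-0.07018655  1.0338261  -0.1356766 ] 0.16753224636444256
(150, -6, 195) [358.4 222. ] [310.1 149.1]
(150, 6, 195) [363.6 219.6] [307.4 146.4]
(150, -6, 0) [344.9 262.4] [307.3 211.8]
(-150, -6, 195) [287.6 120.6] [181.8 191.7]
(-150, 6, 195) [292.3 118.9] [179.9 188.2]
(-150, -6, 0) [287.2 171.6] [195.7 255.1]
```

View pics/f2.png

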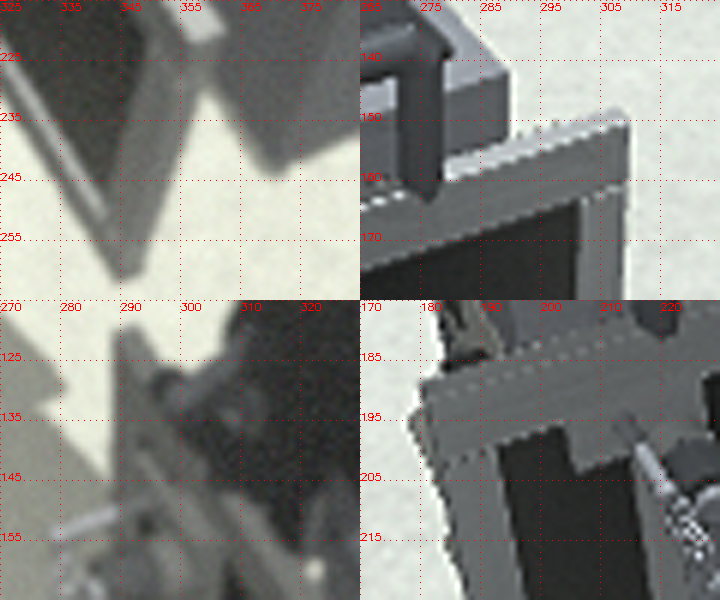

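```bash
python3 -m handwheel '[10,0,0,-0.2,0,0,0, 10,0,0,-0.4,0,0,0, 10,0,0,-0.4,0,0,0, 10,0,0,-0.4,0,0,0, 10,0,0,-0.4,0,0,0, 10,0,0,-0.4,0,0,0, 10,0,0,-0.4,0,0,0, 10,0,0,-0.4,0,0,0]'
python3 - <<'E'
from h import *
p,r,s=state();print(p,s['t'],s['wrist_force'],s['wrist_torque'],s['grip_width'])
E
```

```text
t: 14.65
eef_pos: [0.5194, 0.0409, 0.2609]
ee_rot: [0.51, -0.49, 0.49, -0.51]
wrist_force: [-4.8, -1.2, 5.3]
grip_width: 0.169
[0.51938272 0.04088659 0.26089955] 14.65 [-4.83919654 -1.18476359  5.26372473] [-0.05638068  0.90569674 -0.10903557] 0.1685368478891308
```

```bash
python3 - <<'E'
from h import *
import cv2
from workcell import close_job
for n,b in(('scene',(145,195,235,340)),('side',(235,255,415,405))):
    a=cv2.imread(f'pics/{n}0.png'); c=cv2.cvtColor(camera(n),cv2.COLOR_RGB2BGR); x,y,X,Y=b
    d=cv2.absdiff(cv2.blur(a[y:Y,x:X],(3,3)),cv2.blur(c[y:Y,x:X],(3,3))).max(2); print(n,d.mean(),(d>25).sum())
print(state()[2]['wrist_force']); print(close_job())
E
```

```text
scene 7.4975478927203065 0
side 10.318814814814814 0
[-4.22026648 -1.05661132  6.35355778]
the job is handed in; nothing more can be done
None
```

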